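Close up the jar row on the aquarium shelf

TASK

Tidy the little shelf: slide the clear tub and the three jars, in whatever order they stand and without lifting them off the shelf, into one straight side-by-side row that is flush against the back rail, and push the sliding bookend up until it presses the whole row snug, with no gaps, against the stop pad of the end cheek. Only then turn the bookend's lock collar by its wing all the way to its locked mark. Push gently, it is glass (press the row with about 1 kg of force, not more), and leave the other things on the cabinet where they are.

Things in the scene. Friction and masses are not known exactly. Their poses are not given: they have to be found in the camera images.
- shelf: Low wooden display shelf, fixed, 175 mm deep (x) by 540 mm long (y). Origin at cabinet-top level (z = 0); its x axis points from the open front to the back rail, its y axis along the row towards the end cheek. Deck top at z = 40 mm, deck from x = -87 to +87 mm and y = -290 to +250 mm. Back rail: inner face at x = +75 mm, top at z = 65 mm, over the whole length. The front is open.
- cheek: Fixed end cheek, an upright board 150 mm (x), 60 mm above the deck, with a black rubber stop pad in front (100 x 44 mm) against which the row ends. Origin on the deck in the middle of the board's inner face, at shelf y = +234 mm. The pad is on screws and set differently each time: its face stands 4 to 34 mm from the board towards -y, not measured, so feel for it. It does not yield.
- bookend (a joint): Travel of the sliding grey bookend along the shelf towards the cheek, m; 0 = face at shelf y = -200 mm (face at y = -0.200 + value), positive = nearer to the cheek. Stiff running (about 2.5 N), stays where left. The tidy row is 208 mm long in all.
- bookend_face (a point): Foot of the bookend's face plate: centre of its row-side face, at deck level. Plate 120 mm (x) by 8 mm, 63 mm high above the deck; behind it (towards -y) a block 70 mm wide (x), reaching 65 mm behind the face and 28 mm above the deck; the lock collar sits on the block.
- bookend_back (a point): Middle of the back (-y) surface of the bookend's block, 14.5 mm above the deck: where to push it.
- collar (a joint): Angle of the captive metal lock collar on the bookend, rad; 0 = loose, 1.05 = locked at its mark, where it meets its stop. Turns clockwise seen from above about an upright axis; stiff (0.03 N m). Its wing points to the shelf's front: 0.525 rad to the -y side of straight front at 0, and 0.525 rad to the +y side at the locked stop.
- collar_axis (a point): On the collar's axis, at mid height of the collar and wing, 40 mm above the deck, 40 mm behind the bookend's face. Collar 30 mm in diameter and 18 mm high, on top of the block.
- collar_tip (a point): Outer end of the collar's wing, 46 mm from the axis, at mid height. The wing is 8 mm thick and 16 mm high (from 32 to 48 mm above the deck).
- tub: Flip-top clear plastic tub with white lid, closed, empty: 46 mm (own x) by 70 mm (own y, along the row) by 45 mm high. Origin at the centre of its underside. Starts on the deck, somewhat turned.
- jar1: Round amber glass jar with metal lid, 46 mm in diameter, 55 mm high (lid 42 mm in diameter, top 13 mm). Origin at the centre of its underside. Stands on the deck.
- jar2: Round amber glass jar with metal lid, 46 mm in diameter, 55 mm high (lid 42 mm in diameter, top 13 mm). Origin at the centre of its underside. Stands on the deck.
- jar3: Round amber glass jar with metal lid, 46 mm in diameter, 55 mm high (lid 42 mm in diameter, top 13 mm). Origin at the centre of its underside. Stands on the deck.
- tweezer: Stainless steel planting tweezer lying on the cabinet top, 170 mm long (own x), 8 mm high; bystander. Origin at the centre of its underside.
- vial_rack: White rack with four glass vials, 45 mm (own x) by 130 mm (own y), 75 mm high; bystander. Origin at the centre of its underside.
- suction_cup: Rubbery suction cup, 42 mm in diameter, 24 mm high; bystander. Origin at the centre of its underside.
Mind the look-alikes: they are no part of the job. Leave any blue, brown or yellow look-alike of the tub alone.

How it is judged:
By the outcome, as a careful person would: the job done as asked, in the order asked, and still so for the second after the job is handed in, with the robot touching nothing.
It also fails if it takes over 70 s, if anything falls off the work surface, if the arm or the gripper's body presses on something with over 40 N, if the wrist force passes 120 N, or if a joint passes its speed limit or range.

ROBOT

A 6-joint arm with a two-finger parallel gripper is mounted at the origin on the work surface. World frame = base frame: x ahead of the robot, y to its left, z up, the work surface at z = 0. Lengths are in m, angles in degrees, forces in N, time in s.
With the tool pointing down it reaches from about 0.3 to 0.75 m from the base axis. Payload 8.5 kg.
Tool frame: the origin (TCP) lies midway between the tips of the shut fingers; the grasp point (between the pads) lies grasp_offset behind it (grasp_offset is the distance from the TCP to the grasp point, in m); z points along the fingers, y is the line along which they close (so a half turn about z gives the same grasp; the last joint's range is limited). The gripper opens to 85 mm and grips with 20 to 120 N. Pads are 22 mm wide; open, the fingers measure 114 mm over their backs; the gripper's body (76 mm by 85 mm) begins 54 mm behind the grasp point. The pads swing forward as they close: fully open they stand 13 mm farther back than shut.
Start: joints at [54.7, 21.807, 74.336, -0, 83.858, -12.336], TCP at [0.215, 0.506, 0.231] pointing down, gripper open.
Joint ranges: [-178.18, 178.18], [-50.72, 133.34], [12.68, 142.11], [-81.47, 261.47], [9.98, 163.14], [-165.26, 165.26]. Speed limits (degrees/s): [136.94, 136.94, 180, 180, 180, 180].

INTERFACE

Orientations are given as a 3x3 rotation matrix whose columns are the frame's x, y, z axes.
In Python, from rig import observe, get_image, camera_params, close_job, grasp_offset gives the robot as it stands.
- The arm moves only by the shell command python3 -m handwheel 'ROWS' [OPENING] [FORCE]. ROWS is JSON, a list of rows, each a list of 2 entries, a list of its own where there are three numbers: the shift along the tool's x, y, z as a fraction of full scale, then the turn, a rotation vector about the tool's x, y, z as a fraction of full scale. In form: [[[dx, dy, dz], [ax, ay, az]], ...]. A call has 1 to 10 rows; each row is the pose to reach, as a shift and turn from the pose commanded when the call began, along the tool's axes at that moment, turning the shorter way round; what a row does not reach only later rows make up. Full scale, the value 1, is 0.5 m for a shift and pi rad for a turn. A row lasts 1/10 s, in which the tool goes at most 50 mm and 8.59 degrees, less where a joint would pass 70% of its speed; a pose out of reach is approached as far as the arm can. A call with a number of a shift or a turn outside -1 to 1 is refused whole. A call with a gripper value outside its range is refused whole. OPENING is the opening, from 0 (shut) to 1 (fully open), set as the call begins (- or left out, the last holds). The fingers move at their own pace and stop on an object; FORCE is the grip in N (left out, the last holds). Time passes only in rows, so rows that repeat a pose let the fingers close. It gives the time, the measured TCP pose, the force, the opening and the grip force at its end, in the units of the state.
- observe(): the state, without advancing time (a new reading comes with each control period).
- get_image(name): name is "scene" or "top" or "wrist"; returns (picture, depth): 480x640x3 uint8, red, green, blue; 480x640 float32, m along the optical axis (not along the pixel's ray), 0 where there is no reading.
- camera_params(name): a dict with "K" (3x3 intrinsics, pixels), "R" (3x3) and "t" (3): a world point X has camera coordinates R X + t. Camera axes: x right, y down, z forward; pixel columns grow to the right and rows downward; lengths in m; the calibration is good to about 2 mm. A picture is of the moment at which its call begins: read the wrist's pose just before it. camera_params takes no time and is no camera call; for the wrist camera it gives the pose at the moment of the call.
- close_job(): hands the job in; it is judged then, once.
The state is a dict: "time_s": time; "q": joint angles; "qvel": joint speeds; "joint_efforts": joint torques, N m; "position": TCP position; "tool_rot": TCP orientation; "ft_force": force on the tool from outside, world axes, zero at the start; "wrist_torque": the same for the moment, N m; "grip_width": finger opening in m; "gripper_force": force on a finger pad.
Only numpy, scipy, OpenCV 4.12 (cv2) and the standard library are available. Lean on these libraries where they do the work, as an engineer would, in place of code of your own. Each camera call takes 0.05 s, during which the arm holds its last target. There are 200 camera calls.

## Working session

There is one attempt and no reset: what is moved stays moved. The work goes in short steps, Python scripts to look and compute and a shell command to move; the robot and the scene stay as the last step left them, time stands still between calls to the robot, and variables do not carry over. Pictures are saved under pics/ and viewed, at most 10 in all, crops included, and the job is handed in when it is done.

```bash
mkdir -p pics; ls; cat > h.py <<'E'
from rig import *
import numpy as np, cv2
def snap(n,fn):
    im,d=get_image(n); p=camera_params(n)
    cv2.imwrite('pics/'+fn+'.png',im[:,:,::-1]); np.savez('pics/'+fn,im=im,d=d,**{k:np.array(p[k]) for k in 'KRt'})
    return im,d,p
def ray(p,u,v,z):
    K,R,t=[np.array(p[k]) for k in 'KRt']
    c=-R.T@t; r=R.T@np.linalg.solve(K,[u,v,1]); return c+r*(z-c[2])/r[2]
def pts(p,d):
    K,R,t=[np.array(p[k]) for k in 'KRt']
    v,u=np.mgrid[:480,:640]; X=np.stack([(u-K[0,2])/K[0,0]*d,(v-K[1,2])/K[1,1]*d,d],-1)
    return (X-t)@R
E
python3 - <<'E'
from h import *
o=observe(); print({k:np.round(v,3).tolist() for k,v in o.items()}, grasp_offset)
snap('top','t0');snap('scene','s0')
for n in('top','scene'):
    p=camera_params(n); print(n,np.round(p['K'],1).tolist(),np.round(p['R'],3).tolist(),np.round(p['t'],3))
E
```

```text
pics
{'time_s': 0.0, 'q': [54.699, 21.842, 74.384, -0.001, 83.857, -12.334], 'qvel': [0.024, 0.071, -0.137, 0.02, -0.033, 0.121], 'joint_efforts': [-0.0, -44.846, -23.127, -0.0, 0.005, 0.0], 'position': [0.214, 0.506, 0.231], 'tool_rot': [[-0.921, 0.39, -0.001], [0.39, 0.921, -0.001], [0.0, -0.001, -1.0]], 'ft_force': [-0.302, 0.417, -0.553], 'wrist_torque': [-0.024, -0.056, -0.02], 'gripper_force': 0.0, 'grip_width': 0.085} 0.0187
top [[585.8, 0.0, 310.3], [0.0, 585.8, 233.6], [0.0, 0.0, 1.0]] [[-0.005, -1.0, 0.01], [-0.997, 0.004, -0.075], [0.075, -0.011, -0.997]] [-0.009  0.534  1.268]
scene [[624.5, 0.0, 312.1], [0.0, 624.5, 231.6], [0.0, 0.0, 1.0]] [[-0.102, 0.995, 0.012], [0.855, 0.094, -0.51], [-0.509, -0.042, -0.86]] [ 0.044 -0.432  1.656]
```

View pics/t0.png

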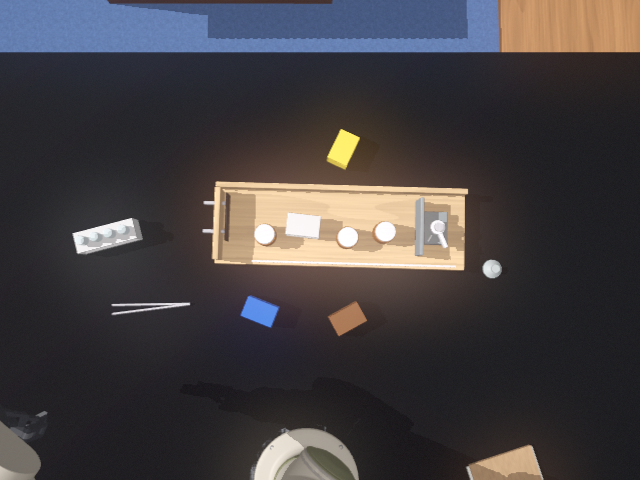

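View pics/s0.png

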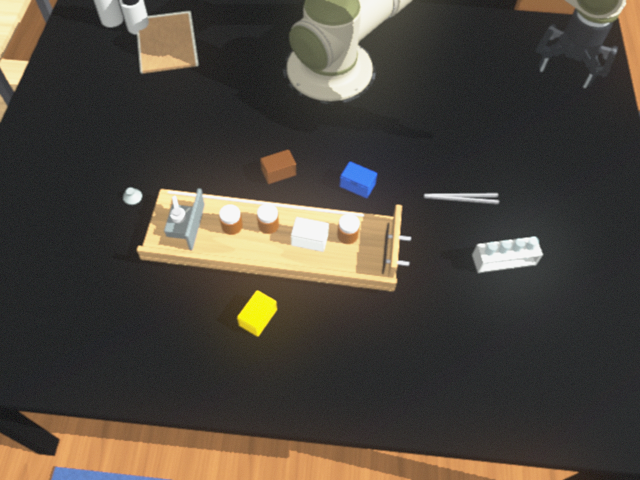

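The top view shows, left to right: the cheek (220,230), a jar (264,235), the white tub (303,225), jars (347,238) and (385,232), and the bookend (420–447,228) with the wing pointing down and to the right. The look-alikes and bystanders are off the shelf. Next I'll measure.

```bash
python3 - <<'E'
from h import *
f=np.load('pics/t0.npz');p={k:f[k] for k in 'KRt'};P=pts(p,f['d']);im=f['im']
print('depth z samples', [np.round(P[v,u],3).tolist() for u,v in [(264,235),(303,225),(347,238),(385,232),(340,200),(340,187),(420,228),(438,228),(320,120)]])
Z=P[...,2]
roi=np.zeros(Z.shape,bool); roi[175:275,205:475]=1
# rail: points z .055-.075 near rail
hsv=cv2.cvtColor(im,cv2.COLOR_RGB2HSV)
wood=(roi&(hsv[...,1]>60)&(hsv[...,2]>90))
c=cv2.findContours(wood.astype(np.uint8),cv2.RETR_EXTERNAL,cv2.CHAIN_APPROX_NONE)[0]
c=max(c,key=cv2.contourArea); r=cv2.minAreaRect(c); print('wood',r)
# rail outer edge, lower(front) edge line via rows
back=[];front=[]
for u in range(240,410,5):
    v=np.where(wood[:,u])[0]; back.append(ray(p,u,v.min()-.5,.065)); front.append(ray(p,u,v.max()+.5,.04))
for n,a in(('back',back),('front',front)):
    a=np.array(a); k=np.polyfit(a[:,1],a[:,0],1); print(n,k,'x at y=0',k[1], np.std(a[:,0]-np.polyval(k,a[:,1])))
for v in(200,215,250):
    u=np.where(wood[v])[0]; print('ends',v,ray(p,u.min()-.5,v,.1),ray(p,u.max()+.5,v,.04))
# white lids
w=(roi&(hsv[...,1]<45)&(hsv[...,2]>170)&(Z>.07)&(Z<.12)).astype(np.uint8)
for c in cv2.findContours(w,cv2.RETR_EXTERNAL,cv2.CHAIN_APPROX_NONE)[0]:
    if cv2.contourArea(c)<60: continue
    r=cv2.minAreaRect(c); z=.085 if cv2.contourArea(c)>500 else .095
    print(np.round(r[0],1),np.round(r[1],1),round(r[2],1),'->',np.round(ray(p,*r[0],z),4),'corners',[np.round(ray(p,*q,z)[:2],3).tolist() for q in cv2.boxPoints(r)])
# bookend
g=roi&(hsv[...,1]<60)&(hsv[...,2]<170)&(hsv[...,2]>50)&(Z>.09)&(Z<.115); g[:,:400]=0
Q=P[g]; print('plate',len(Q),Q.min(0),Q.max(0),np.median(Q,0))
sub=im[175:275,205:475]; cv2.imwrite('pics/crop0.png',cv2.resize(sub,None,fx=2.9,fy=2.9,interpolation=cv2.INTER_CUBIC)[:,:,::-1])
E
```

```text
depth z samples [[0.525, 0.085, 0.097], [0.547, 0.005, 0.086], [0.518, -0.086, 0.096], [0.531, -0.165, 0.095], [0.605, -0.076, 0.041], [0.63, -0.075, 0.061], [0.538, -0.238, 0.097], [0.539, -0.276, 0.092], [0.794, -0.035, -0.002]]
wood ((339.0, 224.5), (99.0, 256.0), 90.0)
back [0.02113783 0.65184285] x at y=0 0.6518428542030131 0.007951207393456273
front [0.04357217 0.44792849] x at y=0 0.44792848512494937 0.004991849274771866
ends 200 [0.59785091 0.18946611 0.1       ] [ 0.60412673 -0.3474044   0.04      ]
ends 215 [0.56669107 0.19128236 0.1       ] [ 0.57126323 -0.34660117  0.04      ]
ends 250 [0.49444384 0.1927595  0.1       ] [ 0.49507542 -0.34473902  0.04      ]
[347.5 236.5] [19. 19.] 90.0 -> [ 0.5215 -0.0874  0.095 ] corners [[0.541, -0.068], [0.541, -0.107], [0.502, -0.107], [0.502, -0.068]]
[264.  233.5] [19.1 19.1] 45.0 -> [0.5284 0.0854 0.095 ] corners [[0.528, 0.113], [0.556, 0.085], [0.528, 0.058], [0.5, 0.085]]
[385. 231.] [19.8 19.8] 45.0 -> [ 0.5326 -0.1653  0.095 ] corners [[0.533, -0.136], [0.562, -0.166], [0.533, -0.194], [0.504, -0.165]]
[438.2 233.8] [28.1 14.9] 83.4 -> [ 0.5265 -0.2757  0.095 ] corners [[0.554, -0.257], [0.557, -0.288], [0.499, -0.294], [0.496, -0.263]]
[303. 225.] [33.2 22.4] 6.7 -> [0.5467 0.0048 0.085 ] corners [[0.528, 0.042], [0.574, 0.036], [0.566, -0.033], [0.519, -0.027]]
[420.  225.5] [57.  6.] 90.0 -> [ 0.5438 -0.2382  0.095 ] corners [[0.603, -0.233], [0.603, -0.246], [0.485, -0.243], [0.485, -0.231]]
plate 23 [ 0.48450912 -0.24650884  0.09037268] [ 0.59553995 -0.23435648  0.1055244 ] [ 0.54732849 -0.24253661  0.1008029 ]
```

View pics/crop0.png

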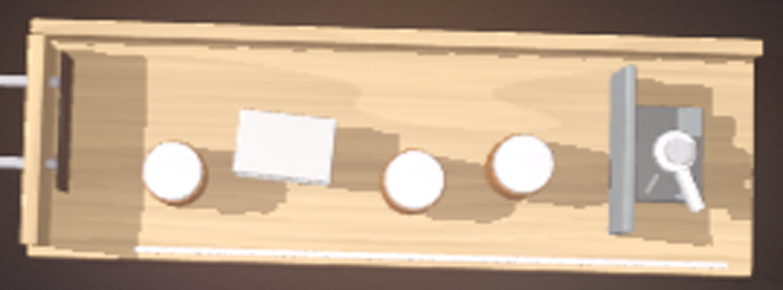

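```bash
python3 - <<'E'
from h import *
f=np.load('pics/t0.npz');p={k:f[k] for k in 'KRt'};im=f['im'];g=cv2.cvtColor(im,cv2.COLOR_RGB2GRAY).astype(float)
def cross(a,th): # first upward crossing, subpixel
    i=np.where((a[:-1]<th)&(a[1:]>=th))[0][0]; return i+(th-a[i])/(a[i+1]-a[i])
def fit(a):
    a=np.array(a)[:,:2]; l=cv2.fitLine(a.astype(np.float32),cv2.DIST_HUBER,0,.01,.01).ravel(); r=(a-l[2:])@[-l[1],l[0]]; return l,np.std(r)
B=[ray(p,u,172+cross(g[172:215,u],100),.065) for u in range(225,465,4)]
F=[ray(p,u,285-cross(g[285:240:-1,u],100),.04) for u in range(225,460,4)]
E=[ray(p,480-cross(g[v,480:440:-1],100),v,.04) for v in range(196,264,3)]
for n,a in zip('BFE',(B,F,E)): print(n,*fit(a))
l=fit(B)[0];l2=fit(F)[0]
print('x at y=-.08: ',[ (q[2]+( -.08-q[3])*q[0]/q[1]) for q in(l,l2)])
print('cheek end outer', [ray(p,205+cross(g[v,205:240],100),v,.10) for v in (195,220,250)])
print(g[205,212:240].astype(int)); print(g[178:205,340].astype(int)); print(g[215,405:460].astype(int))
E
```

```text
B [ 0.0321591   0.99948275  0.6357471  -0.08117011] 0.00036306299369891736
F [ 0.03213778  0.99948347  0.4592337  -0.07695331] 0.00033412049420667177
E [ 0.99955404 -0.02986246  0.5434076  -0.34607202] 0.00020511166670519255
x at y=-.08:  [np.float32(0.63578475), np.float32(0.45913574)]
cheek end outer [array([0.60826764, 0.18983804, 0.1       ]), array([0.55633017, 0.19152988, 0.1       ]), array([0.49444452, 0.19292401, 0.1       ])]
[ 78 104 179 227 228 226 217 187 122 125 126 134 145 114  75  72  71  96
 144 160 161 160 160 161 161 161 161 161]
[ 83  82  81  83  84  84  83 210 218 221 222 221 148 130 162 209 213 216
 219 221 221 222 223 225 223 223 220]
[209 208 209 208 209 208 208 208 208 204 184 167 168 167 168 175 195 188
 176 134 141 140 141 141 141 140 141 139 139 138 138 138 138 151 183 183
 183 183 182 181 181 175 143 158 158 158 164 164 164 163 163 162 176 208
 208]
```

The shelf frame is O≈(0.548,-0.056), yawed -1.85°. In shelf coordinates the jars are at about (-24,141), (-26,-32) and (-12,-110) mm, and the tub is at about (-3,61). I'll write a helper that converts shelf targets into move units.

```bash
cat > g.py <<'E'
import sys; from h import *
O=np.array([.5482,-.056,0]);ex=np.array([.9995,-.0322,0]);ey=np.array([.0322,.9995,0])
S=np.stack([ex,ey,[0,0,1]])
def where():
    o=observe();return S@(o['position']-O),o
if __name__=='__main__':
    from scipy.spatial.transform import Rotation as Ro
    s,o=where(); R=np.array(o['tool_rot']); print('t',o['time_s'],'shelf mm',np.round(s*1e3,1),'F shelf',np.round(S@o['ft_force'],1),'w',round(o['grip_width'],4))
    Rt=np.stack([-ex,ey,[0,0,-1]],1); a=(Ro.from_matrix(R.T@Rt).as_rotvec())/np.pi
    print('turn',np.round(a,4))
    for w in sys.argv[1:]:
        t=np.array(eval(w))/1e3; print(w,np.round(R.T@(S.T@t+O-o['position'])/.5,4))
E
python3 g.py '[-78,141,160]' '[-78,141,48]'
```

```text
t 0.1 shelf mm [-351.7  551.2  230.8] F shelf [-0.4 -0.1  1. ] w 0.0849
turn [-0.0004 -0.0002 -0.1173]
[-78,141,160] [-0.8062 -0.5678  0.1421]
[-78,141,48] [-0.8063 -0.5675  0.3661]
```

```bash
python3 -m handwheel '[[[-0.8062,-0.5678,0.1421],[0,0,-0.1173]],[[-0.8062,-0.5678,0.1421],[0,0,-0.1173]],[[-0.8062,-0.5678,0.1421],[0,0,-0.1173]],[[-0.8062,-0.5678,0.1421],[0,0,-0.1173]],[[-0.8062,-0.5678,0.1421],[0,0,-0.1173]],[[-0.8062,-0.5678,0.1421],[0,0,-0.1173]],[[-0.8062,-0.5678,0.1421],[0,0,-0.1173]],[[-0.8062,-0.5678,0.1421],[0,0,-0.1173]],[[-0.8062,-0.5678,0.1421],[0,0,-0.1173]],[[-0.8062,-0.5678,0.1421],[0,0,-0.1173]]]' 0.3 30; python3 -m handwheel '[[[0,0,0],[0,0,0]],[[0,0,0],[0,0,0]]]';python3 g.py '[-78,141,160]' '[-78,141,48]'
```

```text
time_s: 1.1
position: [0.4719, 0.0917, 0.1609]
tool_rot: [[-0.999, 0.033, -0.0], [0.033, 0.999, 0.0], [0.0, 0.0, -1.0]]
ft_force: [0.4, 1.6, 1.1]
grip_width: 0.0258
gripper_force: 0.0
time_s: 1.3
position: [0.4713, 0.0929, 0.1608]
tool_rot: [[-0.999, 0.035, -0.001], [0.035, 0.999, 0.0], [0.001, 0.0, -1.0]]
ft_force: [-1.1, 0.5, -0.6]
grip_width: 0.0255
gripper_force: 0.0
t 1.3 shelf mm [-81.7 146.4 160.8] F shelf [-1.1  0.5 -0.6] w 0.0255
turn [ 0.0001 -0.0005 -0.0008]
[-78,141,160] [-0.0074 -0.0107  0.0015]
[-78,141,48] [-0.0077 -0.0107  0.2255]
```

```bash
python3 -m handwheel '[[[-0.007,-0.011,0.1],[0,0,0]],[[-0.007,-0.011,0.18],[0,0,0]],[[-0.007,-0.011,0.21],[0,0,0]],[[-0.007,-0.011,0.221],[0,0,0]],[[-0.007,-0.011,0.221],[0,0,0]]]'; python3 -m handwheel '[[[-0.02,0,0],[0,0,0]],[[-0.04,0,0],[0,0,0]],[[-0.06,0,0],[0,0,0]],[[-0.08,0,0],[0,0,0]],[[-0.1,0,0],[0,0,0]],[[-0.12,0,0],[0,0,0]],[[-0.14,0,0],[0,0,0]],[[-0.16,0,0],[0,0,0]],[[-0.18,0,0],[0,0,0]],[[-0.18,0,0],[0,0,0]]]';python3 g.py '[22,141,48]'
```

```text
time_s: 1.8
position: [0.4742, 0.089, 0.0509]
tool_rot: [[-1.0, 0.031, -0.0], [0.031, 1.0, 0.0], [0.0, 0.0, -1.0]]
ft_force: [-0.4, -0.1, 0.6]
grip_width: 0.0257
gripper_force: 0.0
time_s: 2.8
position: [0.5662, 0.085, 0.0507]
tool_rot: [[-0.999, 0.033, 0.002], [0.033, 0.999, -0.0], [-0.002, -0.0, -1.0]]
ft_force: [-1.0, -0.2, 0.7]
grip_width: 0.0258
gripper_force: 0.0
t 2.8 shelf mm [ 13.5 141.5  50.7] F shelf [-1.  -0.2  0.7] w 0.0258
turn [-0.      0.0006 -0.0001]
[22,141,48] [-0.017  -0.001   0.0053]
```

Now creep to contact with the rail.

```bash
python3 -m handwheel '[[[-0.004,0,0],[0,0,0]],[[-0.007,0,0],[0,0,0]],[[-0.01,0,0],[0,0,0]],[[-0.012,0,0],[0,0,0]],[[-0.012,0,0],[0,0,0]]]';python3 -m handwheel '[[[-0.001,0,0],[0,0,0]],[[-0.002,0,0],[0,0,0]],[[-0.002,0,0],[0,0,0]]]';python3 -m handwheel '[[[-0.001,0,0],[0,0,0]],[[-0.002,0,0],[0,0,0]],[[-0.002,0,0],[0,0,0]]]';python3 -c "
from h import *;snap('top','t1')"; python3 g.py
```

```text
time_s: 3.3
position: [0.5706, 0.085, 0.0508]
tool_rot: [[-0.999, 0.032, 0.0], [0.032, 0.999, 0.0], [-0.0, 0.0, -1.0]]
ft_force: [-1.3, -0.4, -0.6]
grip_width: 0.0257
gripper_force: 0.3
time_s: 3.6
position: [0.5715, 0.085, 0.0508]
tool_rot: [[-0.999, 0.032, 0.0], [0.032, 0.999, -0.0], [-0.0, 0.0, -1.0]]
ft_force: [-0.9, -0.5, -0.1]
grip_width: 0.0254
gripper_force: 0.3
time_s: 3.9
position: [0.5726, 0.0849, 0.0508]
tool_rot: [[-0.999, 0.032, 0.0], [0.032, 0.999, -0.0], [-0.0, -0.0, -1.0]]
ft_force: [-0.1, 0.5, -0.7]
grip_width: 0.0257
gripper_force: 0.3
t 3.95 shelf mm [ 19.8 141.6  50.8] F shelf [-0.8 -0.5  0. ] w 0.0258
turn [ 0.  0. -0.]
```

View pics/t1.png

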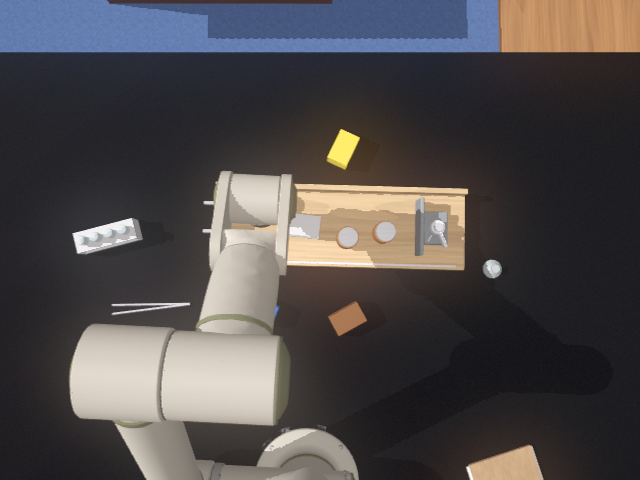

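The arm hides the jar, so I'll go by force.

```bash
for i in 1 2; do :; done; python3 -m handwheel '[[[-0.002,0,0],[0,0,0]],[[-0.003,0,0],[0,0,0]],[[-0.003,0,0],[0,0,0]]]' | grep -E 'pos|ft';python3 -m handwheel '[[[-0.002,0,0],[0,0,0]],[[-0.003,0,0],[0,0,0]],[[-0.003,0,0],[0,0,0]]]'| grep -E 'pos|ft'; python3 g.py
```

```text
position: [0.5741, 0.0849, 0.0508]
ft_force: [-0.2, 0.4, -0.0]
position: [0.5756, 0.0848, 0.0508]
ft_force: [-0.2, -0.9, 0.3]
t 4.55 shelf mm [ 22.9 141.6  50.8] F shelf [-0.1 -0.9  0.3] w 0.0258
turn [-0.  0. -0.]
```

```bash
python3 -m handwheel '[[[-0.002,0,0],[0,0,0]],[[-0.003,0,0],[0,0,0]],[[-0.003,0,0],[0,0,0]]]' | grep -E 'pos|ft';python3 -m handwheel '[[[-0.002,0,0],[0,0,0]],[[-0.003,0,0],[0,0,0]],[[-0.003,0,0],[0,0,0]]]'| grep -E 'pos|ft'; python3 -m handwheel '[[[-0.002,0,0],[0,0,0]],[[-0.003,0,0],[0,0,0]],[[-0.003,0,0],[0,0,0]]]'| grep -E 'pos|ft'; python3 - <<'E'
from h import *
im,d,p=snap('wrist','w1')
E
python3 g.py
```

```text
position: [0.5769, 0.0848, 0.0507]
ft_force: [-1.5, -0.5, -0.4]
position: [0.5771, 0.0849, 0.0506]
ft_force: [-8.1, 0.3, 3.9]
position: [0.5773, 0.0849, 0.0506]
ft_force: [-13.6, 0.5, 7.7]
t 5.5 shelf mm [ 24.5 141.8  50.6] F shelf [-13.3  -0.5   7.4] w 0.026
turn [-0.0001 -0.0022  0.0001]
```

View pics/w1.png

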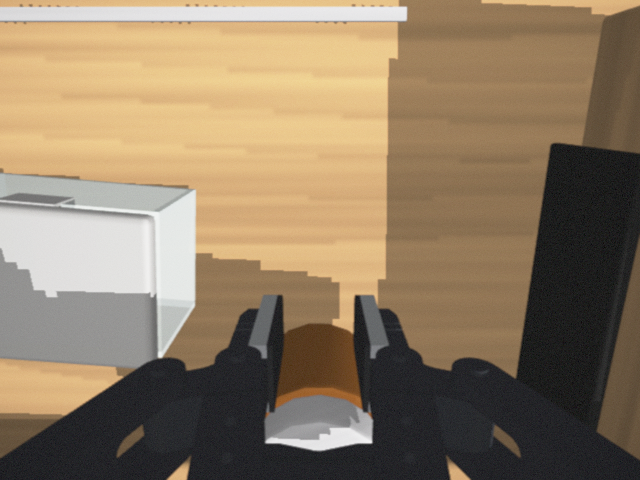

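Contact was clean: the jar is nestled between the fingers against the rail, with compliance of about 4 N/mm. Next I retract and do the tub.

```bash
python3 -m handwheel '[[[0.07,0,0],[0,0,0]],[[0.14,0,0],[0,0,0]],[[0.2,0,0],[0,0,0]],[[0.2,-0.08,0],[0,0,0]],[[0.2,-0.14,0],[0,0,0]],[[0.2,-0.161,0],[0,0,0]],[[0.2,-0.161,0],[0,0,0]]]' >/dev/null; python3 g.py '[0,61,50]'
```

```text
t 6.2 shelf mm [-72.2  60.2  50.9] F shelf [ 0.2 -0.1 -0.5] w 0.0255
turn [-0.      0.0003 -0.0008]
[0,61,50] [-0.1445  0.0019  0.002 ]
```

```bash
python3 -m handwheel '[[[-0.04,0.001,0],[0,0,0]],[[-0.07,0.001,0],[0,0,0]],[[-0.085,0.001,0],[0,0,0]],[[-0.1,0.001,0],[0,0,0]],[[-0.115,0.001,0],[0,0,0]],[[-0.13,0.001,0],[0,0,0]],[[-0.145,0.001,0],[0,0,0]],[[-0.16,0.001,0],[0,0,0]],[[-0.168,0.001,0],[0,0,0]],[[-0.168,0.001,0],[0,0,0]]]'  | grep -E 'pos|ft';python3 -m handwheel '[[[-0.003,0,0],[0,0,0]],[[-0.006,0,0],[0,0,0]],[[-0.007,0,0],[0,0,0]]]'| grep -E 'pos|ft'; python3 -m handwheel '[[[-0.002,0,0],[0,0,0]],[[-0.003,0,0],[0,0,0]],[[-0.003,0,0],[0,0,0]]]'| grep -E 'pos|ft'; python3 -m handwheel '[[[-0.002,0,0],[0,0,0]],[[-0.003,0,0],[0,0,0]],[[-0.003,0,0],[0,0,0]]]'| grep -E 'pos|ft';
python3 g.py
```

```text
position: [0.562, 0.0052, 0.0508]
ft_force: [-0.1, -0.3, 0.9]
position: [0.5649, 0.0051, 0.0508]
ft_force: [-1.3, 0.3, 0.8]
position: [0.5665, 0.0051, 0.0508]
ft_force: [0.3, -0.1, 0.4]
position: [0.5681, 0.005, 0.0508]
ft_force: [-0.3, -0.0, -0.2]
t 8.1 shelf mm [17.9 61.6 50.8] F shelf [-0.3 -0.  -0.2] w 0.0257
turn [-0.      0.0001 -0.    ]
```

```bash
python3 -m handwheel '[[[-0.002,0,0],[0,0,0]],[[-0.003,0,0],[0,0,0]],[[-0.003,0,0],[0,0,0]]]'| grep -E 'pos|ft'; python3 -m handwheel '[[[-0.002,0,0],[0,0,0]],[[-0.003,0,0],[0,0,0]],[[-0.003,0,0],[0,0,0]]]'| grep -E 'pos|ft';
python3 g.py
```

```text
position: [0.5696, 0.005, 0.0508]
ft_force: [-0.8, 0.0, 0.5]
position: [0.5703, 0.0049, 0.0508]
ft_force: [-5.2, -0.6, 2.7]
t 8.7 shelf mm [20.2 61.6 50.8] F shelf [-5.1 -0.8  2.7] w 0.0255
turn [-0.     -0.0005  0.    ]
```

```bash
python3 -m handwheel '[[[0.07,0,0],[0,0,0]],[[0.14,0,0],[0,0,0]],[[0.19,0,0],[0,0,0]],[[0.19,-0.08,0],[0,0,0]],[[0.19,-0.16,0],[0,0,0]],[[0.19,-0.188,0],[0,0,0]],[[0.19,-0.188,0],[0,0,0]]]' >/dev/null; python3 g.py '[10,-32.2,51]'
```

```text
t 9.4 shelf mm [-73.8 -33.9  50.8] F shelf [ 0.3 -0.9 -0.6] w 0.0258
turn [-0.0001  0.0003 -0.001 ]
[10,-32.2,51] [-0.1676  0.004  -0.0002]
```

```bash
python3 -m handwheel '[[[-0.03,0.002,0],[0,0,0]],[[-0.05,0.002,0],[0,0,0]],[[-0.07,0.002,0],[0,0,0]],[[-0.09,0.002,0],[0,0,0]],[[-0.11,0.002,0],[0,0,0]],[[-0.13,0.002,0],[0,0,0]],[[-0.15,0.002,0],[0,0,0]],[[-0.165,0.002,0],[0,0,0]],[[-0.18,0.002,0],[0,0,0]],[[-0.186,0.002,0],[0,0,0]]]'  | grep -E 'pos|ft';python3 -m handwheel '[[[-0.003,0,0],[0,0,0]],[[-0.006,0,0],[0,0,0]],[[-0.007,0,0],[0,0,0]]]'| grep -E 'pos|ft'; python3 -m handwheel '[[[-0.002,0,0],[0,0,0]],[[-0.004,0,0],[0,0,0]],[[-0.004,0,0],[0,0,0]]]'| grep -E 'pos|ft'; 
python3 g.py
```

```text
position: [0.5667, -0.088, 0.0507]
ft_force: [-0.7, -0.5, 0.9]
position: [0.5694, -0.0881, 0.0508]
ft_force: [-2.2, 0.6, 0.3]
position: [0.5714, -0.0881, 0.0508]
ft_force: [-1.8, 0.1, 0.1]
t 11.0 shelf mm [ 24.2 -31.3  50.8] F shelf [-1.8  0.1  0.1] w 0.0254
turn [ 0.     -0.0001 -0.    ]
```

```bash
python3 -m handwheel '[[[-0.002,0,0],[0,0,0]],[[-0.003,0,0],[0,0,0]],[[-0.003,0,0],[0,0,0]]]'| grep -E 'pos|ft'; python3 -m handwheel '[[[-0.002,0,0],[0,0,0]],[[-0.003,0,0],[0,0,0]],[[-0.003,0,0],[0,0,0]]]'| grep -E 'pos|ft'; python3 g.py
```

```text
position: [0.5716, -0.0881, 0.0507]
ft_force: [-7.4, -1.1, 3.6]
position: [0.5718, -0.088, 0.0506]
ft_force: [-15.1, -1.1, 7.8]
t 11.6 shelf mm [ 24.6 -31.2  50.6] F shelf [-15.   -1.6   7.8] w 0.0257
turn [ 0.0002 -0.0021  0.    ]
```

Next is the jar at ys=-110.

```bash
python3 -m handwheel '[[[0.07,0,0],[0,0,0]],[[0.14,0,0],[0,0,0]],[[0.205,0,0],[0,0,0]],[[0.205,-0.08,0],[0,0,0]],[[0.205,-0.14,0],[0,0,0]],[[0.205,-0.156,0],[0,0,0]],[[0.205,-0.156,0],[0,0,0]]]' >/dev/null; python3 g.py '[20,-109.7,51]'
```

```text
t 12.3 shelf mm [ -74.9 -110.2   50.8] F shelf [0.5 0.2 0.7] w 0.0256
turn [-0.0001  0.0003 -0.0006]
[20,-109.7,51] [-0.1899  0.0015 -0.0002]
```

```bash
python3 -m handwheel '[[[-0.03,0.001,0],[0,0,0]],[[-0.06,0.001,0],[0,0,0]],[[-0.08,0.001,0],[0,0,0]],[[-0.1,0.001,0],[0,0,0]],[[-0.12,0.001,0],[0,0,0]],[[-0.14,0.001,0],[0,0,0]],[[-0.16,0.001,0],[0,0,0]],[[-0.175,0.001,0],[0,0,0]],[[-0.19,0.001,0],[0,0,0]],[[-0.194,0.001,0],[0,0,0]]]'  | grep -E 'pos|ft';python3 -m handwheel '[[[-0.002,0,0],[0,0,0]],[[-0.004,0,0],[0,0,0]],[[-0.004,0,0],[0,0,0]]]'| grep -E 'pos|ft'; python3 -m handwheel '[[[-0.002,0,0],[0,0,0]],[[-0.003,0,0],[0,0,0]],[[-0.003,0,0],[0,0,0]]]'| grep -E 'pos|ft'; 
python3 g.py
```

```text
position: [0.5671, -0.1656, 0.0507]
ft_force: [-0.5, -0.1, -0.8]
position: [0.5683, -0.1656, 0.0508]
ft_force: [-0.0, -0.5, -0.4]
position: [0.5691, -0.1655, 0.0507]
ft_force: [-5.0, -0.5, 1.2]
t 13.9 shelf mm [  24.4 -108.8   50.7] F shelf [-5.  -0.7  1.2] w 0.0254
turn [ 0.0001 -0.0007 -0.    ]
```

```bash
python3 -m handwheel '[[[0.05,0,0],[0,0,0]],[[0.1,0,0],[0,0,0]],[[0.1,0,-0.1],[0,0,0]],[[0.1,0,-0.2],[0,0,0]],[[0.08,-0.1,-0.2],[0,0,0]],[[0.06,-0.2,-0.2],[0,0,0]],[[0.053,-0.3,-0.2],[0,0,0]],[[0.053,-0.335,-0.2],[0,0,0]],[[0.053,-0.335,-0.2],[0,0,0]]]' >/dev/null; python3 -m handwheel '[[[0,0,0],[0,0,0]],[[0,0,0],[0,0,0]]]' 0 >/dev/null; python3 - <<'E'
from h import *; from g import O,S
im,d,p=snap('top','t2'); snap('scene','s2')
hsv=cv2.cvtColor(im,cv2.COLOR_RGB2HSV);Z=pts(p,d)[...,2]
w=((hsv[...,1]<60)&(hsv[...,2]>90)&(Z>.075)&(Z<.12)).astype(np.uint8); w[:175]=0;w[275:]=0;w[:,:235]=0;w[:,455:]=0
for c in cv2.findContours(w,cv2.RETR_EXTERNAL,cv2.CHAIN_APPROX_NONE)[0]:
    if cv2.contourArea(c)<60: continue
    r=cv2.minAreaRect(c); print(np.round(r[0],1),np.round(r[1],1),round(r[2],1),np.round(1e3*(S@(ray(p,*r[0],.09)-O)),1))
sub=im[165:285,205:525]; cv2.imwrite('pics/crop2.png',cv2.resize(sub,None,fx=2.5,fy=2.5,interpolation=cv2.INTER_CUBIC)[:,:,::-1])
E
python3 g.py '[0,-275,50]'
```

```text
[437.  229.5] [19. 14.] 90.0 [  -5.4 -218.8   90. ]
[420.3 226. ] [ 6.9 58.1] 1.4 [   1.  -183.8   90. ]
[384.5 200.5] [19. 19.] 90.0 [  52.3 -108.2   90. ]
[347.5 199. ] [19. 20.] 0.0 [ 53.2 -30.8  90. ]
[303.5 199. ] [22. 33.] 90.0 [50.5 61.1 90. ]
[264.5 196.5] [19. 19.] 90.0 [ 53.4 142.6  90. ]
t 15.1 shelf mm [  -1.  -275.1  151.1] F shelf [-0.4 -0.   0.3] w -0.0004
turn [-0.      0.0001  0.0004]
[0,-275,50] [-0.002   0.0003  0.2022]
```

View pics/crop2.png

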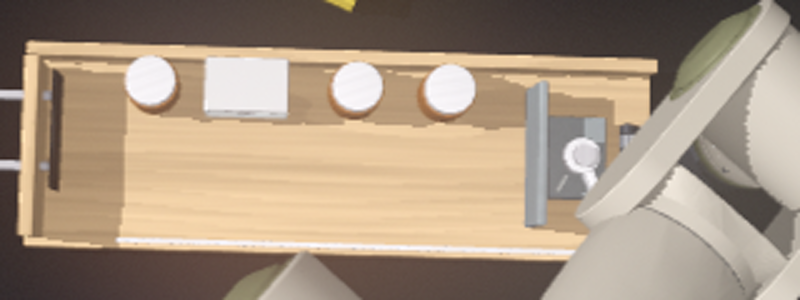

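The picture shows all four objects along the rail, with lids at x≈150, 245, 357 and 447 in the crop. The bookend is at 537 and its back is clear. Now descend behind the block and push.

```bash
python3 -m handwheel '[[[-0.003,0,0.09],[0,0,0]],[[-0.003,0,0.17],[0,0,0]],[[-0.003,0,0.2],[0,0,0]],[[-0.003,0,0.204],[0,0,0]],[[-0.003,0,0.204],[0,0,0]]]' | grep -E 'pos|ft'; python3 -m handwheel '[[[0,0.01,0],[0,0,0]],[[0,0.018,0],[0,0,0]],[[0,0.026,0],[0,0,0]],[[0,0.034,0],[0,0,0]],[[0,0.042,0],[0,0,0]],[[0,0.05,0],[0,0,0]],[[0,0.058,0],[0,0,0]],[[0,0.066,0],[0,0,0]],[[0,0.074,0],[0,0,0]],[[0,0.082,0],[0,0,0]]]' | grep -E 'pos|ft';python3 g.py
```

```text
position: [0.54, -0.3319, 0.0494]
ft_force: [-0.4, 0.3, -1.1]
position: [0.541, -0.291, 0.0489]
ft_force: [0.1, -2.3, 3.3]
t 16.6 shelf mm [   0.4 -235.1   48.9] F shelf [ 0.1 -2.3  3.3] w 0.0001
turn [-0.0001  0.0001 -0.    ]
```

```bash
python3 -m handwheel '[[[0,0.01,0],[0,0,0]],[[0,0.02,0],[0,0,0]],[[0,0.03,0],[0,0,0]],[[0,0.04,0],[0,0,0]],[[0,0.05,0],[0,0,0]],[[0,0.06,0],[0,0,0]],[[0,0.07,0],[0,0,0]],[[0,0.08,0],[0,0,0]],[[0,0.09,0],[0,0,0]],[[0,0.1,0],[0,0,0]]]' | grep -E 'pos|ft';python3 -m handwheel '[[[0,0.01,0],[0,0,0]],[[0,0.02,0],[0,0,0]],[[0,0.03,0],[0,0,0]],[[0,0.04,0],[0,0,0]],[[0,0.05,0],[0,0,0]],[[0,0.06,0],[0,0,0]],[[0,0.07,0],[0,0,0]],[[0,0.08,0],[0,0,0]],[[0,0.08,0],[0,0,0]]]' | grep -E 'pos|ft';python3 g.py;python3 - <<'E'
from h import *
im,d,p=snap('scene','s3')
sub=im[170:300,130:430]; cv2.imwrite('pics/crop3.png',cv2.resize(sub,None,fx=2.5,fy=2.5,interpolation=cv2.INTER_CUBIC)[:,:,::-1])
E
```

```text
position: [0.5425, -0.2409, 0.0488]
ft_force: [1.2, -3.8, 3.7]
position: [0.5436, -0.2004, 0.0487]
ft_force: [1.3, -1.6, 0.5]
t 18.5 shelf mm [   0.  -144.5   48.7] F shelf [ 1.4 -1.5  0.5] w 0.0002
turn [ 0.0002 -0.0002  0.0001]
```

View pics/crop3.png

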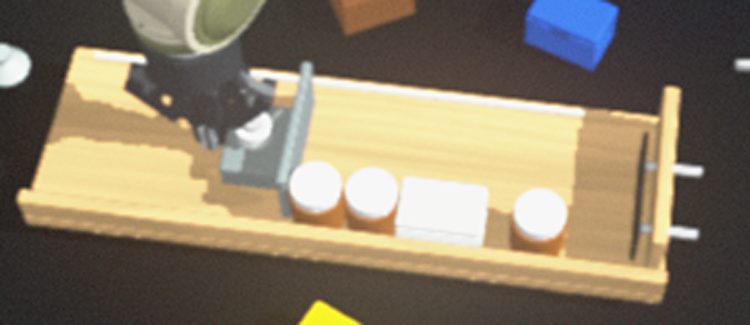

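The scene view shows the bookend, jar, jar and tub already in a tight line on the rail. A gap to the last jar remains, then the pad.

```bash
python3 -m handwheel '[[[0,0.01,0],[0,0,0]],[[0,0.02,0],[0,0,0]],[[0,0.03,0],[0,0,0]],[[0,0.04,0],[0,0,0]],[[0,0.05,0],[0,0,0]],[[0,0.06,0],[0,0,0]],[[0,0.07,0],[0,0,0]],[[0,0.08,0],[0,0,0]],[[0,0.09,0],[0,0,0]],[[0,0.1,0],[0,0,0]]]' | grep -E 'pos|ft';python3 g.py; python3 - <<'E'
from h import *; from g import O,S
im,d,p=snap('scene','s4')
hsv=cv2.cvtColor(im,cv2.COLOR_RGB2HSV);Z=pts(p,d)[...,2]
w=((hsv[...,1]<60)&(hsv[...,2]>150)&(Z>.075)&(Z<.12)).astype(np.uint8); w[:170]=0;w[300:]=0;w[:,:230]=0;w[:,385:]=0
for c in cv2.findContours(w,cv2.RETR_EXTERNAL,cv2.CHAIN_APPROX_NONE)[0]:
    if cv2.contourArea(c)<60: continue
    r=cv2.minAreaRect(c); print(np.round(r[0],1),np.round(r[1],1),round(r[2],1),np.round(1e3*(S@(ray(p,*r[0],.095)-O)),1))
sub=im[170:300,130:430]; cv2.imwrite('pics/crop4.png',cv2.resize(sub,None,fx=2.5,fy=2.5,interpolation=cv2.INTER_CUBIC)[:,:,::-1])
E
```

```text
position: [0.5449, -0.1517, 0.0485]
ft_force: [-0.0, -6.2, 0.6]
t 19.55 shelf mm [ -0.2 -95.8  48.5] F shelf [ 0.2 -6.2  0.6] w -0.0
turn [-0.0002 -0.0004 -0.0001]
[330.1 255.4] [77.8 24.2] 7.3 [ 60.7 111.9  95. ]
[255.2 225.8] [10.8 14.1] 59.0 [ 13.1 -50.2  95. ]
[272.2 229. ] [58.6 24.7] 73.7 [ 16.  -14.1  95. ]
```

View pics/crop4.png

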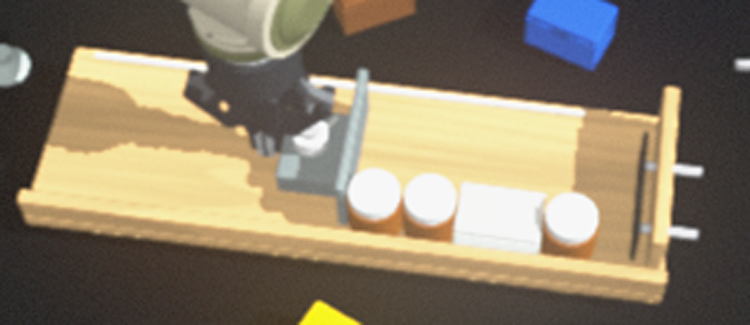

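The row is nicely in line, with only the gap to the pad left. Creep until the force rises.

```bash
python3 -m handwheel '[[[0,0.004,0],[0,0,0]],[[0,0.008,0],[0,0,0]],[[0,0.012,0],[0,0,0]],[[0,0.016,0],[0,0,0]]]' | grep -E 'pos|ft';python3 -m handwheel '[[[0,0.002,0],[0,0,0]],[[0,0.004,0],[0,0,0]],[[0,0.006,0],[0,0,0]]]' | grep -E 'pos|ft';python3 -m handwheel '[[[0,0.002,0],[0,0,0]],[[0,0.004,0],[0,0,0]]]' | grep -E 'pos|ft';python3 g.py
```

```text
position: [0.5452, -0.1438, 0.0485]
ft_force: [-0.2, -7.0, 1.6]
position: [0.5453, -0.1409, 0.0485]
ft_force: [-0.3, -5.7, 0.4]
position: [0.5453, -0.1389, 0.0485]
ft_force: [-1.2, -6.1, 0.6]
t 20.5 shelf mm [ -0.2 -82.9  48.5] F shelf [-1.  -6.1  0.6] w -0.0002
turn [-0.0002 -0.0004 -0.0001]
```

```bash
python3 -m handwheel '[[[0,0.004,0],[0,0,0]],[[0,0.008,0],[0,0,0]]]' | grep -E 'pos|ft';python3 -m handwheel '[[[0,0.003,0],[0,0,0]],[[0,0.006,0],[0,0,0]]]' | grep -E 'pos|ft';python3 -m handwheel '[[[0,0.003,0],[0,0,0]],[[0,0.006,0],[0,0,0]]]' | grep -E 'pos|ft'
```

```text
position: [0.5455, -0.1349, 0.0485]
ft_force: [-1.1, -5.7, -0.0]
position: [0.5456, -0.1318, 0.0485]
ft_force: [-0.5, -6.4, 0.7]
position: [0.5457, -0.1288, 0.0485]
ft_force: [-0.6, -5.8, 1.2]
```

```bash
python3 -m handwheel '[[[0,0.003,0],[0,0,0]],[[0,0.006,0],[0,0,0]]]' | grep -E 'ft';python3 -m handwheel '[[[0,0.002,0],[0,0,0]],[[0,0.004,0],[0,0,0]]]' | grep -E 'ft';python3 -m handwheel '[[[0,0.002,0],[0,0,0]],[[0,0.004,0],[0,0,0]]]' | grep -E 'pos|ft'
```

```text
ft_force: [-0.6, -6.0, 1.0]
ft_force: [-0.2, -6.3, 0.6]
position: [0.5459, -0.1219, 0.0485]
ft_force: [-1.0, -9.8, 1.0]
```

```bash
python3 -m handwheel '[[[0,0.001,0],[0,0,0]],[[0,0.001,0],[0,0,0]],[[0,0.001,0],[0,0,0]]]' | grep -E 'pos|ft'; python3 - <<'E'
from h import *; from g import *
print([np.round(S@observe()['ft_force'],1) for _ in range(1)])
im,d,p=snap('scene','s5'); im2,_,_=snap('top','t5')
a=cv2.resize(im[190:290,240:420],None,fx=4.4,fy=4.4,interpolation=cv2.INTER_CUBIC)
cv2.imwrite('pics/crop5.png',a[:,:,::-1])
E
python3 g.py
```

```text
position: [0.5459, -0.1219, 0.0485]
ft_force: [-1.0, -9.5, -0.5]
[array([-0.7, -9.6, -0.5])]
t 22.1 shelf mm [ -0.2 -65.9  48.5] F shelf [-0.2 -8.5  1.1] w -0.0003
turn [-0.0004 -0.0004 -0.0001]
```

View pics/crop5.png

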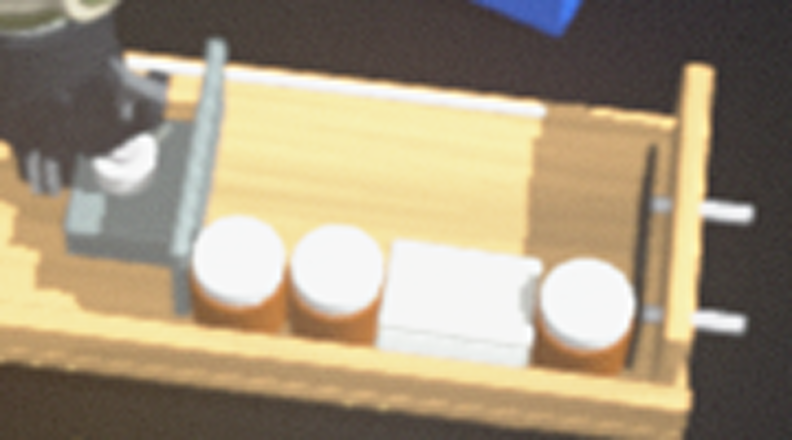

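The row is tight against the pad. I'll press slightly more, then back off and check flushness from above.

```bash
python3 -m handwheel '[[[0,0.002,0],[0,0,0]],[[0,0.002,0],[0,0,0]],[[0,0.002,0],[0,0,0]]]' | grep -E 'pos|ft'; python3 -m handwheel '[[[0,-0.01,0],[0,0,0]],[[0,-0.06,0],[0,0,0]],[[0,-0.1,-0.06],[0,0,0]],[[0,-0.16,-0.14],[0,0,0]],[[0.02,-0.22,-0.2],[0,0,0]],[[0.02,-0.26,-0.2],[0,0,0]],[[0.02,-0.26,-0.2],[0,0,0]]]' | grep -E 'pos|ft'; python3 - <<'E'
from h import *; from g import O,S
im,d,p=snap('top','t6')
hsv=cv2.cvtColor(im,cv2.COLOR_RGB2HSV);Z=pts(p,d)[...,2]
w=((hsv[...,1]<60)&(hsv[...,2]>90)&(Z>.075)&(Z<.12)).astype(np.uint8); w[:175]=0;w[275:]=0;w[:,:235]=0;w[:,400:]=0
for c in cv2.findContours(w,cv2.RETR_EXTERNAL,cv2.CHAIN_APPROX_NONE)[0]:
    if cv2.contourArea(c)<60: continue
    r=cv2.minAreaRect(c); print(np.round(r[0],1),np.round(r[1],1),round(r[2],1),np.round(1e3*(S@(ray(p,*r[0],.093)-O)),1))
sub=im[175:275,205:405]; cv2.imwrite('pics/crop6.png',cv2.resize(sub,None,fx=4,fy=4,interpolation=cv2.INTER_CUBIC)[:,:,::-1])
E
python3 g.py
```

```text
position: [0.5459, -0.1216, 0.0486]
ft_force: [-2.8, -12.6, 0.0]
position: [0.5316, -0.2512, 0.1484]
ft_force: [0.1, 0.4, -0.2]
[349.4 229.9] [28.  14.4] 53.1 [-11.7 -36.1  93. ]
[318.  220.5] [63. 24.] 90.0 [ 6.  29.7 93. ]
[276.1 198.6] [54.  22.2] 2.9 [ 49.3 118.1  93. ]
[241.5 196. ] [20. 13.] 90.0 [ 52.7 190.2  93. ]
t 23.15 shelf mm [ -10.5 -194.   147.5] F shelf [-0.1  0.3 -0.4] w 0.0001
turn [ 0.0007 -0.0006 -0.0005]
```

View pics/crop6.png

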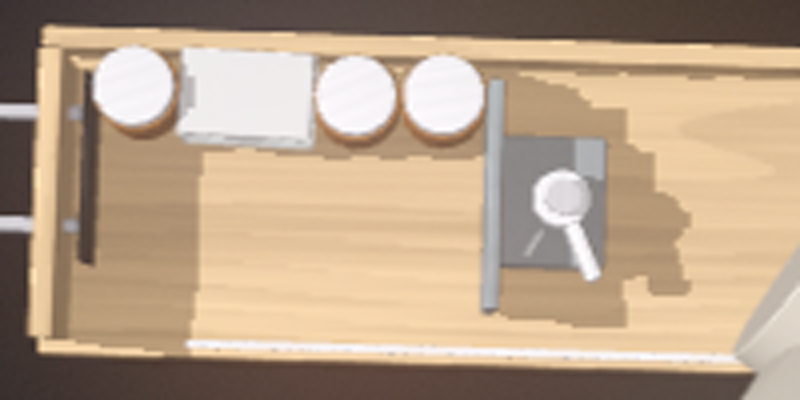

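Everything is snug and nearly flush; the middle jar at (356,96) may stand about 1 mm off the rail. I'll feel each piece gently from the front with the shut fingers.

```bash
python3 g.py '[-45,81.5,147]' '[-45,81.5,60]' '[0,81.5,60]'
```

```text
t 23.15 shelf mm [ -10.5 -194.   147.5] F shelf [-0.1  0.3 -0.4] w 0.0001
turn [ 0.0007 -0.0006 -0.0005]
[-45,81.5,147] [0.07   0.5508 0.0024]
[-45,81.5,60] [0.0697 0.5504 0.1764]
[0,81.5,60] [-0.0203  0.5506  0.1762]
```

```bash
python3 -m handwheel '[[[0.03,0.1,0],[0,0,0]],[[0.07,0.2,0],[0,0,0]],[[0.07,0.3,0],[0,0,0]],[[0.07,0.4,0],[0,0,0]],[[0.07,0.5,0],[0,0,0]],[[0.07,0.552,0.05],[0,0,0]],[[0.07,0.552,0.13],[0,0,0]],[[0.03,0.552,0.176],[0,0,0]],[[-0.02,0.552,0.176],[0,0,0]],[[-0.038,0.552,0.176],[0,0,0]]]' | grep -E 'ft'; python3 -m handwheel '[[[-0.008,0,0],[0,0,0]],[[-0.012,0,0],[0,0,0]],[[-0.012,0,0],[0,0,0]]]' | grep -E 'ft'; python3 g.py
```

```text
ft_force: [1.1, 0.2, 0.9]
ft_force: [-1.2, -1.1, -0.5]
t 24.45 shelf mm [14.7 82.4 61. ] F shelf [-1.1 -1.2 -0.5] w 0.0004
turn [ 0.     -0.0001  0.    ]
```

```bash
for k in 1; do python3 -m handwheel '[[[-0.003,0,0],[0,0,0]],[[-0.005,0,0],[0,0,0]],[[-0.005,0,0],[0,0,0]]]' | grep -E 'ft'; done; python3 g.py;  python3 -m handwheel '[[[-0.002,0,0],[0,0,0]],[[-0.003,0,0],[0,0,0]],[[-0.003,0,0],[0,0,0]]]' | grep -E 'ft'; python3 g.py
```

```text
ft_force: [-0.2, 0.4, -0.2]
t 24.75 shelf mm [17.7 82.1 61. ] F shelf [-0.2  0.4 -0.2] w 0.0001
turn [-0.      0.0001 -0.0001]
ft_force: [-4.2, -0.7, 3.8]
t 25.05 shelf mm [18.5 82.2 60.8] F shelf [-4.1 -0.8  3.8] w 0.0001
turn [-0.     -0.0006  0.    ]
```

```bash
python3 -m handwheel '[[[-0.003,0,0],[0,0,0]],[[-0.003,0,0],[0,0,0]]]' | grep -E 'ft'; python3 g.py;  python3 -m handwheel '[[[-0.003,0,0],[0,0,0]],[[-0.003,0,0],[0,0,0]]]' | grep -E 'ft'; python3 g.py
```

```text
ft_force: [-7.5, 1.6, 6.9]
t 25.25 shelf mm [19.4 82.6 60.8] F shelf [-7.6  1.3  6.9] w 0.0
turn [ 0.0002 -0.0011  0.    ]
ft_force: [-11.2, 2.0, 8.3]
t 25.45 shelf mm [20.1 82.8 60.8] F shelf [-11.2   1.6   8.3] w -0.0001
turn [ 0.0003 -0.0017  0.0001]
```

```bash
python3 -m handwheel '[[[0.02,0,0],[0,0,0]],[[0.04,0.05,0],[0,0,0]],[[0.03,0.1,0],[0,0,0]],[[0.014,0.1,0],[0,0,0]],[[0.011,0.1,0],[0,0,0]],[[0.011,0.1,0],[0,0,0]]]' | grep -E 'ft'; python3 g.py;python3 -m handwheel '[[[-0.003,0,0],[0,0,0]],[[-0.003,0,0],[0,0,0]]]' | grep -E 'ft'; python3 g.py;  python3 -m handwheel '[[[-0.003,0,0],[0,0,0]],[[-0.003,0,0],[0,0,0]]]' | grep -E 'ft'; python3 g.py
```

```text
ft_force: [-0.2, 0.7, -0.2]
t 26.05 shelf mm [ 17.1 131.5  60.6] F shelf [-0.2  0.7 -0.2] w -0.0003
turn [-0.0001  0.0001 -0.0002]
ft_force: [-0.9, -0.0, 0.6]
t 26.25 shelf mm [ 18.4 131.5  60.8] F shelf [-0.9 -0.1  0.6] w -0.0001
turn [-0.      0.     -0.0003]
ft_force: [0.4, -0.1, -0.6]
t 26.45 shelf mm [ 19.9 131.9  60.8] F shelf [ 0.4 -0.1 -0.6] w 0.0004
turn [ 0.      0.     -0.0001]
```

```bash
python3 -m handwheel '[[[-0.003,0,0],[0,0,0]],[[-0.003,0,0],[0,0,0]]]' | grep -E 'ft'; python3 g.py;python3 -m handwheel '[[[0.03,0,0],[0,0,0]],[[0.04,-0.1,0],[0,0,0]],[[0.03,-0.192,0],[0,0,0]],[[0.014,-0.192,0],[0,0,0]],[[0.008,-0.192,0],[0,0,0]],[[0.008,-0.192,0],[0,0,0]]]' | grep -E 'ft'; python3 g.py;python3 -m handwheel '[[[-0.003,0,0],[0,0,0]],[[-0.003,0,0],[0,0,0]]]' | grep -E 'ft'; python3 g.py
```

```text
ft_force: [-5.9, 0.4, 4.3]
t 26.65 shelf mm [ 20.  132.   60.8] F shelf [-5.9  0.2  4.3] w 0.0002
turn [-0.0001 -0.001   0.    ]
ft_force: [-0.5, 0.6, 0.1]
t 27.25 shelf mm [17.5 37.1 60.7] F shelf [-0.5  0.6  0.1] w -0.0
turn [0.0001 0.     0.0003]
ft_force: [-0.2, 0.5, 0.6]
t 27.45 shelf mm [18.7 37.2 60.8] F shelf [-0.2  0.5  0.6] w 0.0004
turn [ 0.     -0.      0.0005]
```

```bash
python3 -m handwheel '[[[-0.003,0,0],[0,0,0]],[[-0.003,0,0],[0,0,0]]]' | grep -E 'ft'; python3 g.py;python3 -m handwheel '[[[-0.003,0,0],[0,0,0]],[[-0.003,0,0],[0,0,0]]]' | grep -E 'ft'; python3 g.py
```

```text
ft_force: [0.1, 0.4, -0.8]
t 27.65 shelf mm [20.2 36.6 60.8] F shelf [ 0.   0.4 -0.8] w 0.0004
turn [ 0.     -0.0001  0.0002]
ft_force: [-7.2, 0.4, 4.2]
t 27.85 shelf mm [20.3 36.5 60.8] F shelf [-7.2  0.2  4.2] w 0.0
turn [ 0.0002 -0.0012  0.0001]
```

All flush now. Go behind the bookend again to re-press before locking.

```bash
python3 -m handwheel '[[[0.06,0,0],[0,0,0]],[[0.08,0,-0.08],[0,0,0]],[[0.08,0,-0.17],[0,0,0]],[[0.06,-0.1,-0.17],[0,0,0]],[[0.044,-0.2,-0.17],[0,0,0]],[[0.044,-0.25,-0.15],[0,0,0]],[[0.044,-0.25,-0.06],[0,0,0]],[[0.044,-0.25,0.018],[0,0,0]],[[0.044,-0.25,0.022],[0,0,0]],[[0.044,-0.25,0.022],[0,0,0]]]' | grep -E 'ft'; python3 g.py '[0,-68,49]'
```

```text
ft_force: [0.5, -0.3, 0.1]
t 28.85 shelf mm [  0.  -88.9  50.3] F shelf [ 0.5 -0.3  0.1] w -0.0001
turn [ 0.     -0.0001  0.    ]
[0,-68,49] [0.0001 0.0418 0.0026]
```

```bash
python3 -m handwheel '[[[0,0.02,0.003],[0,0,0]],[[0,0.034,0.003],[0,0,0]],[[0,0.042,0.003],[0,0,0]],[[0,0.044,0.003],[0,0,0]],[[0,0.044,0.003],[0,0,0]]]' | grep -E 'ft'; python3 g.py; python3 -m handwheel '[[[0,0.002,0],[0,0,0]],[[0,0.002,0],[0,0,0]]]' | grep -E 'ft'; python3 -m handwheel '[[[0,0.002,0],[0,0,0]],[[0,0.002,0],[0,0,0]]]' | grep -E 'ft';python3 g.py
```

```text
ft_force: [0.8, -0.2, 0.8]
t 29.35 shelf mm [ -0.1 -66.5  48.8] F shelf [ 0.8 -0.1  0.8] w -0.0
turn [-0.      0.0002  0.0001]
ft_force: [-0.8, -4.8, 3.6]
ft_force: [-1.6, -7.7, 4.2]
t 29.75 shelf mm [ -0.2 -66.   48.5] F shelf [-1.4 -7.7  4.2] w -0.0004
turn [-0.0006  0.0001 -0.0001]
```

```bash
python3 -m handwheel '[[[0,0.002,0],[0,0,0]],[[0,0.002,0],[0,0,0]]]' | grep -E 'ft'; python3 g.py; python3 -m handwheel '[[[0,0.0008,0],[0,0,0]],[[0,0.0008,0],[0,0,0]],[[0,0.0008,0],[0,0,0]]]' | grep -E 'ft';python3 g.py
```

```text
ft_force: [-2.6, -11.9, 4.2]
t 29.95 shelf mm [ -0.2 -65.8  48.6] F shelf [ -2.2 -12.    4.2] w 0.0003
turn [-0.001   0.0001 -0.0001]
ft_force: [-3.3, -13.5, 3.3]
t 30.25 shelf mm [ -0.2 -65.8  48.6] F shelf [ -2.8 -13.6   3.3] w -0.0003
turn [-0.0011  0.0001 -0.0002]
```

The row press is about 11 N. Back off, lift to wing height, and move in front of the wing's -y side.

```bash
python3 -m handwheel '[[[0,-0.02,0],[0,0,0]],[[0,-0.036,0],[0,0,0]],[[0,-0.04,-0.053],[0,0,0]],[[0.05,-0.04,-0.053],[0,0,0]],[[0.078,-0.04,-0.053],[0,0,0]],[[0.078,-0.04,-0.053],[0,0,0]]]' | grep -E 'ft'; python3 g.py '[-38,-50,75]' '[-38,-30,75]'; python3 - <<'E'
from h import *
im,d,p=snap('wrist','w9')
E
```

```text
ft_force: [0.3, -0.6, 0.0]
t 30.85 shelf mm [-40.7 -83.3  74.6] F shelf [ 0.4 -0.6  0. ] w 0.0001
turn [ 0.0004 -0.0005 -0.0003]
[-38,-50,75] [-0.0053  0.0665 -0.0006]
[-38,-30,75] [-0.0053  0.1065 -0.0006]
```

View pics/w9.png

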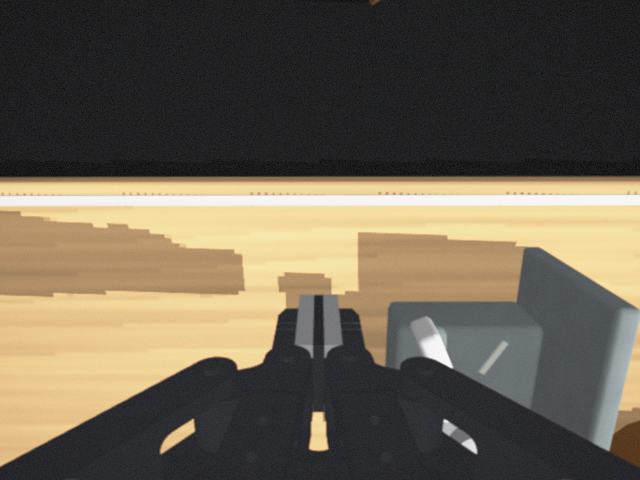

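The wing tip is at (425,330), just right of the fingertips, with the mark at (493,358). Sweep in +y.

```bash
python3 -m handwheel '[[[-0.003,0.02,0],[0,0,0]],[[-0.003,0.032,0],[0,0,0]],[[-0.003,0.042,0],[0,0,0]],[[-0.003,0.052,0],[0,0,0]],[[-0.003,0.062,0],[0,0,0]],[[-0.003,0.07,0],[0,0,0]],[[-0.003,0.07,0],[0,0,0]]]' | grep -E 'ft'; python3 g.py;python3 -m handwheel '[[[0,0.008,0],[0,0,0]],[[0,0.016,0],[0,0,0]],[[0,0.02,0],[0,0,0]],[[0,0.02,0],[0,0,0]]]' | grep -E 'ft'; python3 g.py; python3 -m handwheel '[[[0,0.004,0],[0,0,0]],[[0,0.008,0],[0,0,0]],[[0,0.01,0],[0,0,0]]]' | grep -E 'ft'; python3 g.py
```

```text
ft_force: [0.6, -0.7, 0.1]
t 31.6 shelf mm [-37.7 -47.9  74.8] F shelf [ 0.6 -0.6  0.1] w 0.0002
turn [0.0001 0.     0.0001]
ft_force: [-0.1, 0.8, -0.3]
t 32.0 shelf mm [-37.7 -38.2  74.8] F shelf [-0.1  0.8 -0.3] w -0.0001
turn [0.     0.     0.0001]
ft_force: [0.6, -0.4, 0.3]
t 32.3 shelf mm [-37.6 -33.4  74.8] F shelf [ 0.6 -0.3  0.3] w -0.0
turn [-0.      0.0001 -0.    ]
```

```bash
for i in 1; do python3 -m handwheel '[[[0,0.004,0],[0,0,0]],[[0,0.006,0],[0,0,0]],[[0,0.006,0],[0,0,0]]]' | grep -E 'ft'; done; python3 g.py; python3 -m handwheel '[[[0,0.003,0],[0,0,0]],[[0,0.003,0],[0,0,0]]]' | grep -E 'ft'; python3 g.py; python3 -m handwheel '[[[0,0.003,0],[0,0,0]],[[0,0.003,0],[0,0,0]]]' | grep -E 'ft'; python3 g.py
```

```text
ft_force: [-0.2, 0.3, -0.1]
t 32.6 shelf mm [-37.8 -30.3  74.8] F shelf [-0.2  0.3 -0.1] w 0.0002
turn [ 0. -0.  0.]
ft_force: [-0.1, -0.1, 0.6]
t 32.8 shelf mm [-37.8 -28.8  74.8] F shelf [-0.1 -0.1  0.6] w 0.0002
turn [ 0. -0. -0.]
ft_force: [-0.0, -0.3, 1.9]
t 33.0 shelf mm [-37.8 -27.3  74.8] F shelf [ 0.  -0.3  1.9] w 0.0002
turn [ 0. -0.  0.]
```

I've now viewed 11 pictures, one over the limit of 10, so the rest is numeric only. I'll read the wing angle from wrist depth and colour.

```bash
cat > wing.py <<'E'
from h import *; from g import O,S
import sys
def wing(n,fn,ax=(1,-27)):
    im,d,p=snap(n,fn); P=(pts(p,d)-O)@S.T*1e3; h=cv2.cvtColor(im,cv2.COLOR_RGB2HSV)
    r=P[...,:2]-np.array(ax); q=np.hypot(r[...,0],r[...,1])
    m=(d>0)&(h[...,1]<60)&(h[...,2]>120)&(P[...,2]>78)&(P[...,2]<97)&(q>20)&(q<55)&(r[...,0]<5)
    a=np.degrees(np.arctan2(r[...,1],-r[...,0]))[m]
    c=(d>0)&(h[...,1]<60)&(P[...,2]>80)&(P[...,2]<97)&(q<14)
    print(n,m.sum(),'angle',np.round(np.percentile(a,[10,50,90]),1) if m.sum() else None,'tip',np.round(P[m][q[m]>40].mean(0),1) if (q[m]>40).any() else None,'collar',c.sum(),np.round(P[c].mean(0),1))
if __name__=='__main__':
    for n in sys.argv[2:]: wing(n,sys.argv[1]+n)
E
python3 wing.py x1 wrist scene top
```

```text
wrist 1305 angle [-4.2 25.2 32.5] tip [-42.1 -16.2  86.7] collar 544 [ -3.4 -26.7  94.4]
scene 102 angle [-3.2 32.1 66.4] tip [-23.4   6.8  88.1] collar 111 [  3.5 -26.7  90.7]
top 0 angle None tip None collar 0 [nan nan nan]wing.py:9: RuntimeWarning: Mean of empty slice.
  print(n,m.sum(),'angle',np.round(np.percentile(a,[10,50,90]),1) if m.sum() else None,'tip',np.round(P[m][q[m]>40].mean(0),1) if (q[m]>40).any() else None,'collar',c.sum(),np.round(P[c].mean(0),1))
  ret = um.true_divide(
```

The wing is following, at about +25°. Continue to the stop.

```bash
python3 -m handwheel '[[[0,0.003,0],[0,0,0]],[[0,0.003,0],[0,0,0]]]' | grep -E 'ft'; python3 g.py; python3 -m handwheel '[[[0,0.003,0],[0,0,0]],[[0,0.003,0],[0,0,0]]]' | grep -E 'ft'; python3 g.py;python3 -m handwheel '[[[0,0.002,0],[0,0,0]],[[0,0.002,0],[0,0,0]]]' | grep -E 'ft'; python3 g.py
```

```text
ft_force: [-0.4, -1.7, 0.5]
t 33.35 shelf mm [-37.7 -26.   74.8] F shelf [-0.4 -1.8  0.5] w -0.0001
turn [-0.0001  0.0001  0.    ]
ft_force: [-0.0, -6.2, -0.7]
t 33.55 shelf mm [-37.5 -25.2  74.9] F shelf [ 0.2 -6.2 -0.7] w 0.0001
turn [-0.0006  0.0002  0.    ]
ft_force: [-0.3, -9.8, -0.9]
t 33.75 shelf mm [-37.4 -24.8  74.9] F shelf [ 0.  -9.8 -0.9] w 0.0001
turn [-0.0009  0.0002 -0.    ]
```

The wing is at its stop (force rising sharply). Retreat and verify.

```bash
python3 -m handwheel '[[[0,-0.02,0],[0,0,0]],[[0,-0.09,0],[0,0,0]],[[0.02,-0.12,-0.08],[0,0,0]],[[0.1,-0.2,-0.17],[0,0,0]],[[0.2,-0.3,-0.2],[0,0,0]],[[0.25,-0.4,-0.2],[0,0,0]],[[0.25,-0.45,-0.2],[0,0,0]],[[0.25,-0.45,-0.2],[0,0,0]],[[0.25,-0.45,-0.2],[0,0,0]]]' | grep -E 'pos|ft'; python3 wing.py x2 top scene; python3 - <<'E'
from h import *; from g import O,S
f=np.load('pics/x2top.npz');im=f['im'];p={k:f[k] for k in 'KRt'}
P=(pts(p,f['d'])-O)@S.T*1e3;h=cv2.cvtColor(im,cv2.COLOR_RGB2HSV)
m=((h[...,1]<50)&(h[...,2]>140)&(P[...,2]>74)&(P[...,2]<102)&(P[...,0]>15)&(P[...,0]<82)&(P[...,1]>14)&(P[...,1]<226)).astype(np.uint8)
def prof():
    for lo,hi,n in((15,57,'C'),(60,103,'B'),(108,172,'tub'),(178,219,'A')):
        q=P[(m>0)&(P[...,1]>lo)&(P[...,1]<hi)]; print(n,'x',np.round(np.percentile(q[:,0],[2,50,98]),1),'y',np.round(np.percentile(q[:,1],[2,50,98]),1))
prof()
pl=(h[...,1]<70)&(P[...,2]>94)&(P[...,2]<110)&(P[...,0]<20)&(P[...,0]>-65)&(abs(P[...,1]-8)<15)
print('plate y',np.round(np.percentile(P[pl][:,1],[5,50,95]),1))
E
```

```text
position: [0.3765, -0.3012, 0.1749]
ft_force: [0.9, 0.9, 0.0]
top 62 angle [23.8 31.3 70.7] tip [-26.8   2.8  88. ] collar 116 [  0.6 -26.3  90.6]
scene 77 angle [28.  38.1 70.3] tip [-21.5   8.7  86.8] collar 108 [  3.1 -27.1  90.7]
C x [33.8 52.6 71.7] y [17.2 36.6 55.8]
B x [33.3 51.7 70.6] y [ 63.   81.6 101. ]
tub x [29.8 52.2 74.6] y [108.9 139.6 170.9]
A x [33.5 52.1 71.1] y [179.  197.2 215.6]
plate y [ 4.8  8.6 12.3]
```

```bash
python3 -c "
from rig import *; print(close_job())"
```

```text
the job is handed in; nothing more can be done
None
```

The job is handed in: tub and jars snug in a row at the back rail, pressed against the stop pad with roughly 11 N (slightly over the 1 kg asked), and the collar turned to its locked stop; one jar (second from the bookend) may be about 1 mm off the rail, and I viewed 11 pictures, one over the limit.

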